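Load a sauce pot through the spring flap of a cold-room rack

TASK

The round pot waiting in front of one of the rack's two spring flaps has to go into the store side of its lane: push that flap open with one finger before the pot gets to it, and with the other finger slide the pot through behind it, so that the pot never has to push the shut flap open itself. Slide the pot on until it is clear of the flap's swing but not up against the pot already stored, then take the fingers out so that the flap falls shut behind it. Do not lift, squeeze or tip the pot, and leave the other flap and everything else as it is.

Things in the scene. Friction and masses are not known exactly. Their poses are not given: they have to be found in the camera images.
- rack: Fixed aluminium rack, 160 mm wide: two open-topped lanes along its +y. Origin on the table, mid-width, on the line of the flaps. Near lane centred on x = -40, far lane on x = +40 mm, each 72 mm wide inside. Floor 6 mm above the table. Loading side y = -150 to 0, open at -y, walls to 26 mm above the table; store side y = 0 to the end wall at 286, walls to 50 mm. Divider 8 mm, outer walls 4 mm thick.
- flap_near (a joint): Near flap's angle (rad): 0 shut, 1.5 its stop. Upright steel plate across the near lane, 68 mm wide, 4 mm thick, 12 to 60 mm above the table, hinged on a vertical axis at the outer (-x) wall, free end by the divider. Opens only towards +y, where its end sweeps to y = 68 mm. A spring always shuts it: 0.015 N m at 0, 0.053 at 1.5. Open, it lies along the outer wall.
- flap_far (a joint): The same for the far lane, mirrored: hinged at the outer (+x) wall. While a pot passes, its flap leans on the pot's side and nudges it against the divider. Polished metal and smooth pots: they slide easily (friction about 0.25).
- flap_near_hinge (a point): On the near flap's hinge axis, half-way up the plate (36 mm above the table), beside a 66 mm tall post; in the rack's frame at x = -75, y = 0 mm.
- flap_far_hinge (a point): The same for the far flap; in the rack's frame at x = +75, y = 0 mm.
- pot: The round lidded pot to load; it stands on the loading side of one of the two lanes, 80 to 115 mm before the flap, up to 8 mm off the lane's centre line. 50 mm across, 56 mm tall, upright, about 130 g, orange sauce seen through its wall, white lid. Origin at the centre of its underside, z up.
- tub: Square lidded tub, 52 x 52 mm, 53 mm tall, on the loading side of the other lane; not to be moved. Origin at the centre of its underside.
- stock_near: Round pot already stored at the end of the near lane (its centre about y = 255 mm in the rack's frame). 50 mm across, 56 mm tall, upright, about 130 g, orange sauce seen through its wall, white lid. Origin at the centre of its underside, z up.
- stock_far: The same at the end of the far lane. 50 mm across, 56 mm tall, upright, about 130 g, orange sauce seen through its wall, white lid. Origin at the centre of its underside, z up.
- bowl: Loose steel bowl, 150 mm across, 60 mm tall, on the table. Origin under its centre.
- sauce_bottle: Loose white bottle, 60 mm across, 110 mm tall. Origin under its centre.
- jar: Loose jar, 72 mm across, 90 mm tall. Origin under its centre.
- spoon: Loose spoon, 160 mm long, lying on the table. Origin near its middle.
Not all that is in view belongs to the job. What is shaped like the pot but green or purple is not meant.

How it is judged:
On the way, in this order (a step that is already met when the one before it is completed fails the run):
1. a finger pushes the flap of the pot's lane open, the pot still short of the flap (((x of pot in the frame of rack below 0 m and value of joint flap_near above 0.5 rad and contact force between the fingers and flap_near above 0.1 N and y of pot in the frame of rack below -0.02 m) or (x of pot in the frame of rack above 0 m and value of joint flap_far above 0.5 rad and contact force between the fingers and flap_far above 0.1 N and y of pot in the frame of rack below -0.02 m))), for 0.05 s.
2. the pot is in the gateway, its flap open (y of pot in the frame of rack above 0.02 m and ((x of pot in the frame of rack below 0 m and value of joint flap_near above 0.3 rad) or (x of pot in the frame of rack above 0 m and value of joint flap_far above 0.3 rad))), for 0.05 s.
At the end, for the whole second after the job is handed in: The pot stands upright (within 0.1 rad) and still on the lane floor, its centre 90 to 200 mm past the flap's line; both flaps are shut (below 0.06 rad); every other loose thing is within 20 mm of where it was (y of pot in the frame of rack between 0.09 and 0.2 m and z of pot in the frame of rack between 0.002 and 0.01 m and angle between pot's own z axis and vertical below 0.1 rad and linear speed of pot below 0.02 m/s and value of joint each of flap_near, flap_far below 0.06 rad and distance of each of tub, stock_near, stock_far, bowl, sauce_bottle, jar, spoon from where it was at the start of the episode below 0.02 m); the robot touches nothing.
It fails at once if the pot is lifted more than 10 mm off the lane floor or tipped by more than 0.3 rad (z of pot in the frame of rack above 0.016 m or angle between pot's own z axis and vertical above 0.3 rad).
It fails at once if the pot is squeezed or shoved with more than 12 N (contact force between the fingers and pot above 12 N).
It fails at once if the pot is pushed against a flap that is shut or nearly so (below 0.2 rad) ((contact force between pot and flap_near above 0.3 N and value of joint flap_near below 0.2 rad) or (contact force between pot and flap_far above 0.3 N and value of joint flap_far below 0.2 rad)).
It fails at once if the flap of the other lane is opened (over 0.3 rad) ((x of pot in the frame of rack below 0 m and value of joint flap_far above 0.3 rad) or (x of pot in the frame of rack above 0 m and value of joint flap_near above 0.3 rad)).
It fails at once if another loose thing is moved more than 20 mm (distance of any of tub, stock_near, stock_far, bowl, sauce_bottle, jar, spoon from where it was at the start of the episode above 0.02 m).
It also fails if it takes over 40 s, if anything falls off the work surface, if the arm or the gripper's body presses on something with over 40 N, if the wrist force passes 120 N, or if a joint passes its speed limit or range.

ROBOT

A 6-joint arm with a two-finger parallel gripper is mounted at the origin on the work surface. World frame = base frame: x ahead of the robot, y to its left, z up, the work surface at z = 0. Lengths are in m, angles in rad, forces in N, time in s.
With the tool pointing down it reaches from about 0.35 to 0.975 m from the base axis. Payload 7.1 kg.
Tool frame: the origin (TCP) lies midway between the tips of the shut fingers; the grasp point (between the pads) lies 19 mm behind it; z points along the fingers, x is the direction in which the jaws open and shut, and the axes are right-handed (so a half turn about z gives the same grasp; the last joint's range is limited). The gripper opens to 88 mm and grips with 3 to 60 N. Pads are 20 mm wide; open, the fingers measure 115 mm over their backs; the gripper's body (75 mm by 178 mm) begins 61 mm behind the grasp point.
Start: joints at [1.228, 0.423, 1.63, -0, 1.089, -0.019], TCP at [0.199, 0.593, 0.223] pointing down, gripper open.
Joint ranges: [-3, 3], [-0.9, 2.11], [0.09, 2.58], [-1.31, 4.45], [0.11, 2.69], [-2.54, 2.54]. Speed limits (rad/s): [2.39, 2.39, 3.01, 3.14, 3.14, 3.14].

INTERFACE

Orientations are given as a unit quaternion [w, x, y, z].
In Python, from station import move_pose, movel, movej, command_gripper, wait, inverse_kinematics, read_camera, camera_info, MotionError, job_done, get_time, get_joint_pos, get_qvel, get_effort, get_tcp_pos, get_ee_rot, get_ft_force, get_ft_torque, get_grip_width gives the robot as it stands. Calls block until the motion is done:
- move_pose(position, orientation): joint-space move of the TCP to a pose.
- movel(position, frame=None, v=0.15, until_force=None): straight line of the TCP; frame=None keeps the orientation; v is the mean speed in m/s. With until_force (N) it stops when the force on the tool has changed by that much, and returns True; else False.
- movej(angles): joint-space move.
- command_gripper(opening): opening from 0.0 (shut) to 1.0 (fully open); the grip force is fixed at half the most; returns when the fingers have stopped.
- wait(seconds).
- inverse_kinematics(position, orientation): joint angles nearest the present ones, or None.
- read_camera(name): name is "scene" or "top" or "wrist"; returns the picture (384x512x3 uint8, red, green, blue); there is no depth.
- camera_info(name): a dict with "intrinsics" (3x3 intrinsics, pixels), "dist" ([k1, k2, p1, p2, k3] as OpenCV has them; the pictures are not rectified), "T" (4x4, takes a point from camera to world coordinates); the wrist camera has in their place "tool_from_camera" (4x4, takes a point from camera to tool coordinates, whose origin is the TCP and whose axes are the tool frame's). Camera axes: x right, y up, looking along -z (the intrinsics and any distortion apply to the point x, -y, -z); pixel columns grow to the right and rows downward; lengths in m; the calibration is good to about 2 mm. A picture is of the moment at which its call begins: read the wrist's pose just before it. camera_info takes no time and is no camera call.
A pose or a line that the arm cannot do raises MotionError and nothing moves.
- job_done(): hands the job in, once; it reports no verdict.
Readings, each from a call of its own:
- get_time(): time.
- get_joint_pos(): joint angles.
- get_qvel(): joint speeds.
- get_effort(): joint torques, N m.
- get_tcp_pos(): TCP position.
- get_ee_rot(): TCP orientation.
- get_ft_force(): force on the tool from outside, world axes, zero at the start.
- get_ft_torque(): the same for the moment, N m.
- get_grip_width(): opening from 0.0 (shut) to 1.0 (fully open).
Only numpy, scipy, OpenCV 4.12 (cv2) and the standard library are available. Lean on these libraries where they do the work, as an engineer would, in place of code of your own. Each camera call takes 0.05 s, during which the arm holds its last target.

## Working session

There is one attempt and no reset: what is moved stays moved. The work goes in short steps, each a Python script; the robot and the scene stay as the last script left them, time stands still between calls to the robot, and variables do not carry over. Pictures are saved under pics/ and viewed, and the job is handed in when it is done.

```bash
mkdir -p pics; ls; python3 - <<'E'
from station import *
import cv2
for n in ["scene","top","wrist"]:
    im=read_camera(n); cv2.imwrite(f"pics/{n}0.png",im[:,:,::-1]); i=camera_info(n); print(n,{k:(v.round(4).tolist() if hasattr(v,'round') else v) for k,v in i.items()})
print(get_time(),get_tcp_pos(),get_ee_rot(),get_grip_width())
E
```

```text
pics
scene {'intrinsics': [[355.2867, 0.0, 251.4662], [0.0, 355.2867, 192.8414], [0.0, 0.0, 1.0]], 'dist': [-0.0035, 0.0, 0.0, 0.0, 0.0], 'T': [[0.6298, -0.4495, 0.6335, 1.1104], [0.7768, 0.3588, -0.5176, -0.4747], [0.0053, 0.818, 0.5752, 0.6005], [0.0, 0.0, 0.0, 1.0]]}
top {'intrinsics': [[428.0411, 0.0, 258.9783], [0.0, 428.0411, 189.3009], [0.0, 0.0, 1.0]], 'dist': [-0.0539, 0.0, 0.0, 0.0, 0.0], 'T': [[-0.0333, 0.979, -0.2011, 0.275], [-0.9994, -0.0314, 0.013, 0.0122], [0.0064, 0.2014, 0.9795, 1.3179], [0.0, 0.0, 0.0, 1.0]]}
wrist {'intrinsics': [[269.0547, 0.0, 251.0656], [0.0, 269.0547, 192.0607], [0.0, 0.0, 1.0]], 'dist': [0.0171, 0.0, 0.0, 0.0, 0.0], 'tool_from_camera': [[1.0, -0.001, -0.001, 0.0006], [-0.0012, -0.9558, -0.2941, -0.0812], [-0.0006, 0.2941, -0.9558, -0.1618], [0.0, 0.0, 0.0, 1.0]]}
0.15 [0.19868058 0.59213702 0.22209788] [ 3.36016722e-04  8.11826703e-01  5.83898159e-01 -4.80552277e-04] 0.9993109977502044
```

View pics/scene0.png

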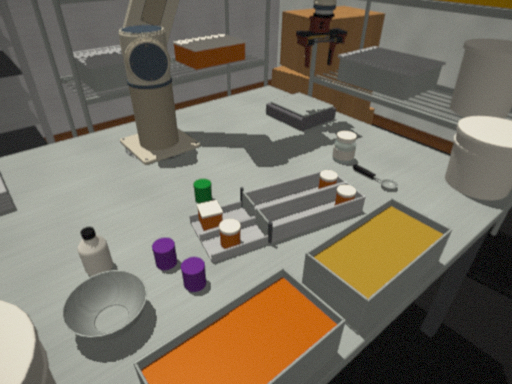

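View pics/top0.png

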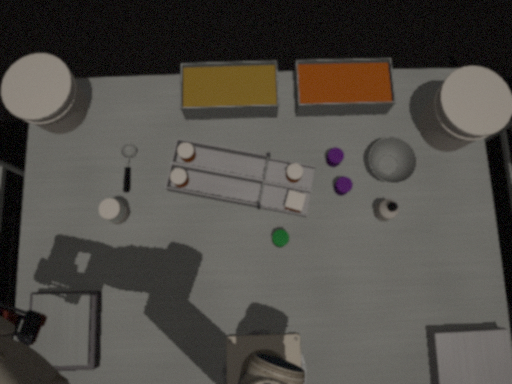

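View pics/wrist0.png

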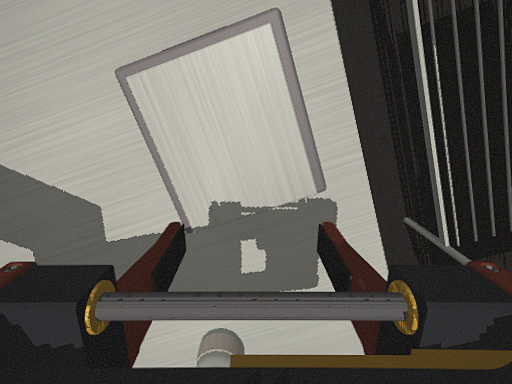

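The pot (round, far/+x lane) is at top (295,172). The square tub is at (296,200), the flap posts are around (267,155) and (261,207), and the stored pots are at (186,152) and (179,177). I'll put the wrist camera over the rack for precise measurement.

```bash
cat > h.py <<'E'
import numpy as np, cv2
from scipy.spatial.transform import Rotation as R
from station import *
def toolT():
    q=get_ee_rot(); T=np.eye(4); T[:3,:3]=R.from_quat([q[1],q[2],q[3],q[0]]).as_matrix(); T[:3,3]=get_tcp_pos(); return T
def camT(n,tool=None):
    i=camera_info(n)
    return i['T'] if 'T' in i else tool@i['tool_from_camera']
def ray(n,px,T):
    i=camera_info(n); u=cv2.undistortPoints(np.array([[px]],float),np.array(i['intrinsics']),np.array(i['dist']))[0,0]
    d=T[:3,:3]@np.array([u[0],-u[1],-1]); return T[:3,3],d/np.linalg.norm(d)
def atz(n,px,z,T):
    o,d=ray(n,px,T); return o+d*(z-o[2])/d[2]
def tri(rs):
    A=np.zeros((3,3));b=np.zeros(3)
    for o,d in rs:
        P=np.eye(3)-np.outer(d,d);A+=P;b+=P@o
    x=np.linalg.solve(A,b); return x,[np.linalg.norm(np.cross(x-o,d)) for o,d in rs]
def proj(n,X,T):
    i=camera_info(n); X=np.atleast_2d(X); c=(X-T[:3,3])@T[:3,:3]; c=c*[1,-1,-1]
    return cv2.projectPoints(c,np.zeros(3),np.zeros(3),np.array(i['intrinsics']),np.array(i['dist']))[0][:,0]
def quat(xdir_ang):  # tool down, tool x at world angle
    c,s=np.cos(xdir_ang),np.sin(xdir_ang)
    M=np.array([[c,s,0],[s,-c,0],[0,0,-1]]).astype(float)
    q=R.from_matrix(M).as_quat(); return [q[3],q[0],q[1],q[2]]
E
python3 - <<'E'
from h import *
T=camT("top")
for p,z in [((295,172),.062),((296,200),.059),((267,155),.066),((261,207),.066),((186,152),.062),((179,177),.062),((390,160),.06),((392,208),.11),((114,210),.09)]: print(p,atz("top",p,z,T).round(3))
im=cv2.imread("pics/top0.png")[130:225,155:335]; cv2.imwrite("pics/topc.png",cv2.resize(im,None,fx=4.4,fy=4.4,interpolation=cv2.INTER_CUBIC))
im=cv2.imread("pics/scene0.png")[160:265,180:375]; cv2.imwrite("pics/scenec.png",cv2.resize(im,None,fx=4,fy=4,interpolation=cv2.INTER_CUBIC))
E
```

```text
(295, 172) [ 0.583 -0.115  0.062]
(296, 200) [ 0.497 -0.114  0.059]
(267, 155) [ 0.638 -0.032  0.066]
(261, 207) [ 0.478 -0.009  0.066]
(186, 152) [0.656 0.214 0.062]
(179, 177) [0.578 0.235 0.062]
(390, 160) [ 0.612 -0.409  0.06 ]
(392, 208) [ 0.456 -0.384  0.11 ]
(114, 210) [0.479 0.42  0.09 ]
```

View pics/topc.png

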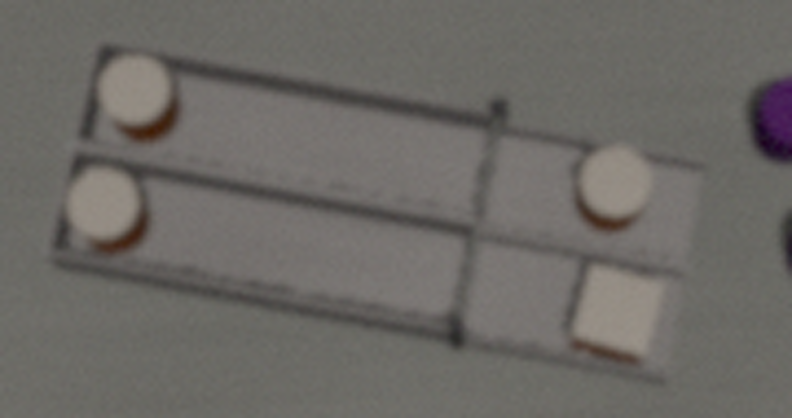

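View pics/scenec.png

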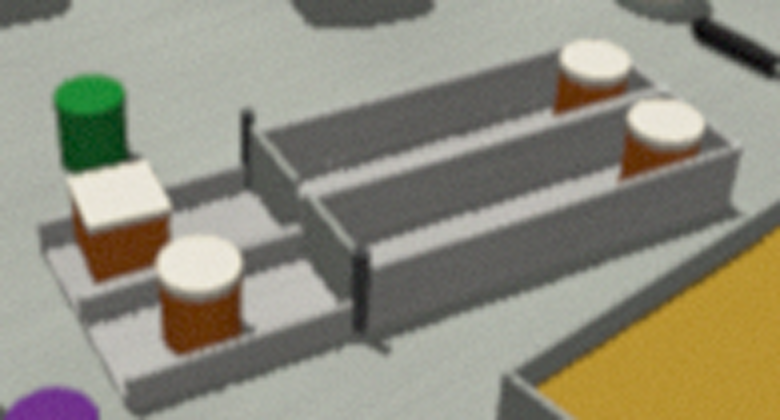

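```bash
python3 - <<'E'
from h import *
import json
th=np.radians(-8.2); q=quat(th+np.pi/2)
x=np.array([np.cos(th),np.sin(th)]); y=np.array([-np.sin(th),np.cos(th)]); o=np.array([.558,-.0205])
out={}
for k,(a,b,z) in enumerate([(-.06,-.09,.20),(-.06,.03,.20)]):
    p=o+a*x+b*y
    move_pose([*p,z],q); wait(.3)
    T=toolT(); im=read_camera("wrist"); cv2.imwrite(f"pics/w{k+1}.png",im[:,:,::-1]); np.save(f"w{k+1}.npy",T); print(get_time(),T[:3,3])
    cv2.imwrite(f"pics/w{k+1}b.png",cv2.resize(im[:,:,::-1],None,fx=1.56,fy=1.56,interpolation=cv2.INTER_CUBIC))
E
```

```text
3.15 [ 0.48584325 -0.10076208  0.19997711]
4.05 [0.50284574 0.01677968 0.19999381]
```

View pics/w1b.png

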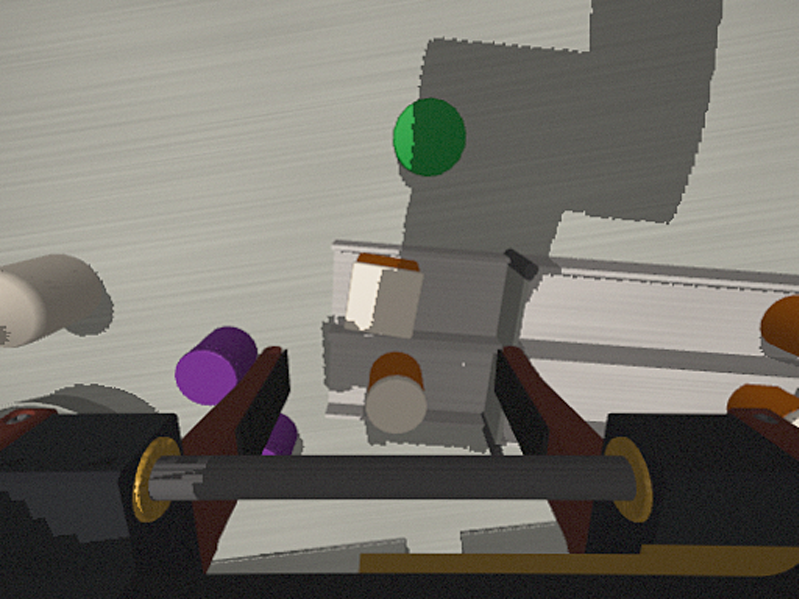

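View pics/w2b.png

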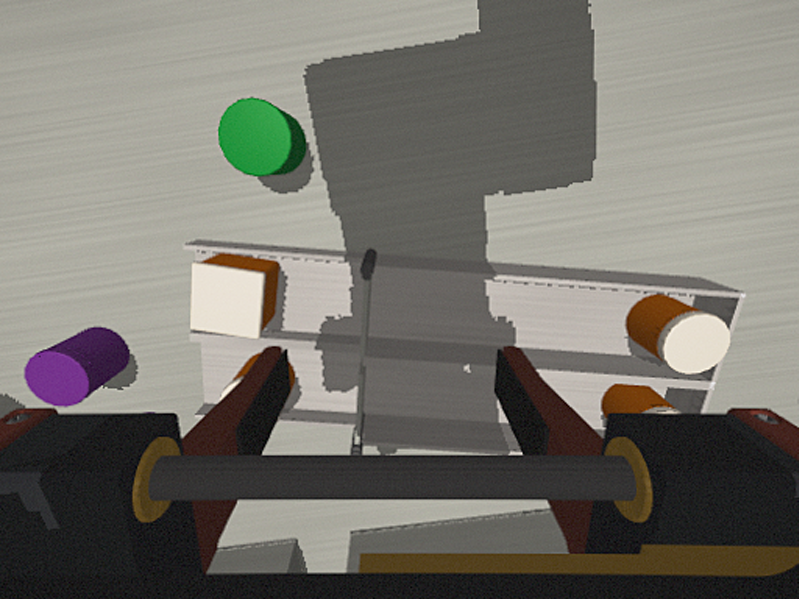

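In w1b the pot's lid is at (396,403), just inside the fingers. The shut flap line runs near x≈363 in w2b, and the rack is sinking under the gripper. I'll shift the tool outwards for two clearer views.

```bash
python3 - <<'E'
from h import *
th=np.radians(-8.2); q=quat(th+np.pi/2)
x=np.array([np.cos(th),np.sin(th)]); y=np.array([-np.sin(th),np.cos(th)]); o=np.array([.558,-.0205])
for k,(a,b,z) in enumerate([(.06,.0,.20),(.06,-.10,.20)]):
    p=o+a*x+b*y
    move_pose([*p,z],q); wait(.3)
    T=toolT(); im=read_camera("wrist"); np.save(f"w{k+3}.npy",T); print(get_time(),T[:3,3]); cv2.imwrite(f"pics/w{k+3}.png",im[:,:,::-1])
    cv2.imwrite(f"pics/w{k+3}b.png",cv2.resize(im[:,:,::-1],None,fx=1.56,fy=1.56,interpolation=cv2.INTER_CUBIC))
E
```

```text
4.9583 [ 0.61674223 -0.02864304  0.20028633]
5.7917 [ 0.60332854 -0.12695888  0.20002908]
```

View pics/w3b.png

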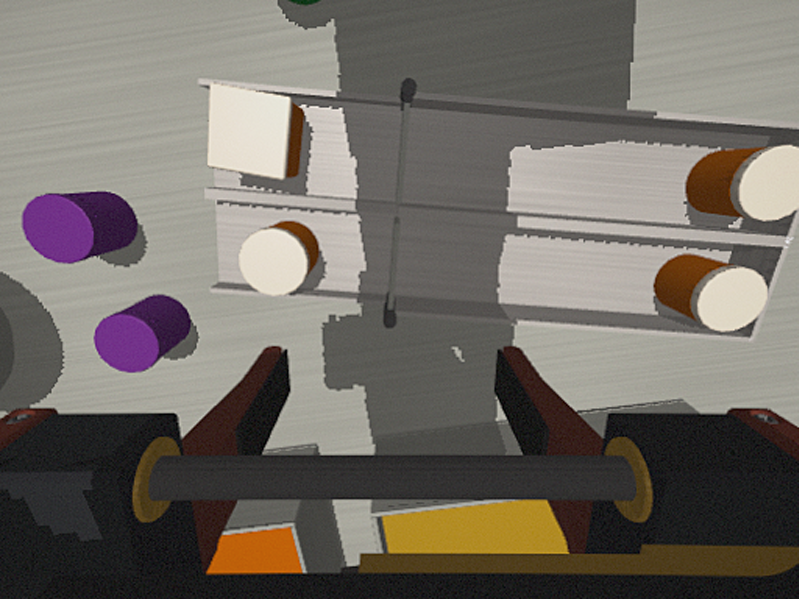

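View pics/w4b.png

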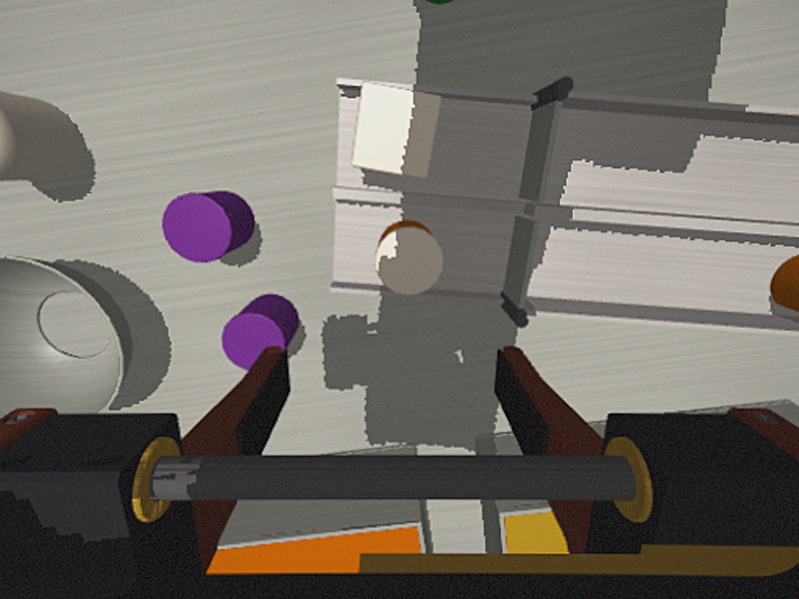

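```bash
python3 - <<'E'
from h import *
Ts={k:camT("wrist",np.load(f"w{k}.npy")) for k in (3,4)}
pts={'lid':((275,260),(409,263)),'postN':((409,85),(567,84)),'postF':((390,321),(519,321)),'endN':((201,80),(338,81)),'endF':((213,290),(333,288)),'divend':((207,193),(335,193)),'tub':((250,130),None),'stockF':((730,299),None)}
H={'lid':.062,'postN':.066,'postF':.066,'endN':.026,'endF':.026,'divend':.026,'tub':.059,'stockF':.062}
for n,(a,b) in pts.items():
    rs=[ray("wrist",(np.array(p)+.5)/1.56-.5,Ts[k]) for k,p in ((3,a),(4,b)) if p]
    s=[(o+d*(H[n]-o[2])/d[2]).round(4)[:2] for o,d in rs]
    print(n,s, tri(rs)[0].round(4) if b else '', (np.array(tri(rs)[1])*1e3).round(1) if b else '')
E
```

```text
lid [array([ 0.586 , -0.1091]), array([ 0.5885, -0.1114])] [ 0.5883 -0.1111  0.0563] [1.3 1.3]
postN [array([0.4869, 0.0017]), array([0.4873, 0.0022])] [0.4874 0.0015 0.0678] [0.1 0.1]
postF [array([ 0.643, -0.033]), array([ 0.643 , -0.0357])] [ 0.6461 -0.0334  0.0577] [0.2 0.2]
endN [array([ 0.4565, -0.1431]), array([ 0.4572, -0.1445])] [ 0.4558 -0.1449  0.0213] [0.4 0.4]
endF [array([ 0.6095, -0.1765]), array([ 0.6084, -0.1761])] [ 0.6089 -0.1761  0.0265] [0.6 0.6]
divend [array([ 0.5331, -0.1603]), array([ 0.5335, -0.1607])] [ 0.5333 -0.1609  0.0248] [0.2 0.2]
tub [array([ 0.4978, -0.1067])]  
stockF [array([0.6626, 0.2184])]
```

```bash
python3 - <<'E'
from h import *
from scipy.optimize import least_squares
Ts={k:camT("wrist",np.load(f"w{k}.npy")) for k in (3,4)}
obs=[(3,(201,80),(-.080,-.150,.026)),(4,(338,81),(-.080,-.150,.026)),(3,(213,290),(.08,-.15,.026)),(4,(333,288),(.08,-.15,.026)),
(3,(207,193),(0,-.15,.026)),(4,(335,193),(0,-.15,.026)),(3,(409,85),(-.078,0,.066)),(4,(567,84),(-.078,0,.066)),(3,(390,321),(.078,0,.066)),(4,(519,321),(.078,0,.066)),(3,(752,338),(.08,.29,.05))]
def W(p,X):
    c,s=np.cos(p[2]),np.sin(p[2]); X=np.atleast_2d(X); return np.c_[X[:,0]*c-X[:,1]*s+p[0],X[:,0]*s+X[:,1]*c+p[1],X[:,2]]
def f(p): return np.concatenate([(proj("wrist",W(p,X),Ts[k])[0]-((np.array(u)+.5)/1.56-.5)) for k,u,X in obs])
r=least_squares(f,[.565,-.017,-.21],loss='soft_l1'); p=r.x; print(p,np.degrees(p[2])); print(f(p).reshape(-1,2).round(1).tolist())
np.save("rack.npy",p)
th=p[2]; 
for k,px in ((3,(275,260)),(4,(409,263)),(3,(730,299))):
    w=atz("wrist",(np.array(px)+.5)/1.56-.5,.062,Ts[k])[:2]-p[:2]; print("rack frame",w[0]*np.cos(th)+w[1]*np.sin(th),-w[0]*np.sin(th)+w[1]*np.cos(th))
segs=[]
for x in(-.08,0,.08): segs+=[((x,-.15,.026),(x,0,.026)),((x,0,.05),(x,.29,.05))]
segs+=[((-.08,.286,.05),(.08,.286,.05)),((-.075,0,.06),(.075,0,.06)),((-.08,-.15,.006),(.08,-.15,.006))]
t=np.linspace(0,2*np.pi,40)
for k,n in ((3,"wrist"),(4,"wrist"),(0,"top")):
    T=camT("top") if n=="top" else Ts[k]
    im=cv2.imread(f"pics/w{k}.png" if k else "pics/top0.png")
    im=cv2.resize(im,None,fx=1.56,fy=1.56)
    if not k: im=cv2.resize(cv2.imread("pics/top0.png")[130:225,155:335],None,fx=4.4,fy=4.4)
    def tp(u): return (((u+.5)*1.56-.5) if k else ((u-[155,130]+.5)*4.4-.5))
    for a,b in segs:
        u=tp(proj(n,W(p,[a,b]),T)).astype(int); cv2.line(im,tuple(u[0].tolist()),tuple(u[1].tolist()),(0,0,255),1)
    for cx,cy in ((.037,-.095),):
        u=tp(proj(n,W(p,np.c_[cx+.025*np.cos(t),cy+.025*np.sin(t),0*t+.062]),T)); cv2.polylines(im,[u.astype(np.int32)],True,(255,0,0))
    cv2.imwrite(f"pics/ov{k}.png",im)
E
```

```text
[ 0.5649857  -0.01455409 -0.21370161] -12.244200488747847
[[-1.4, -1.4], [-0.1, -2.2], [-0.8, 1.5], [-1.1, 2.4], [-0.7, 0.1], [-0.4, -0.2], [0.6, 2.0], [-0.2, 1.7], [1.4, -1.6], [3.9, -1.9], [3.5, 0.7]]
rack frame 0.04062549504254992 -0.08792669285788111
rack frame 0.043476802311851484 -0.08969291363591476
rack frame 0.046021060542747294 0.24840331874119026
```

View pics/ov3.png

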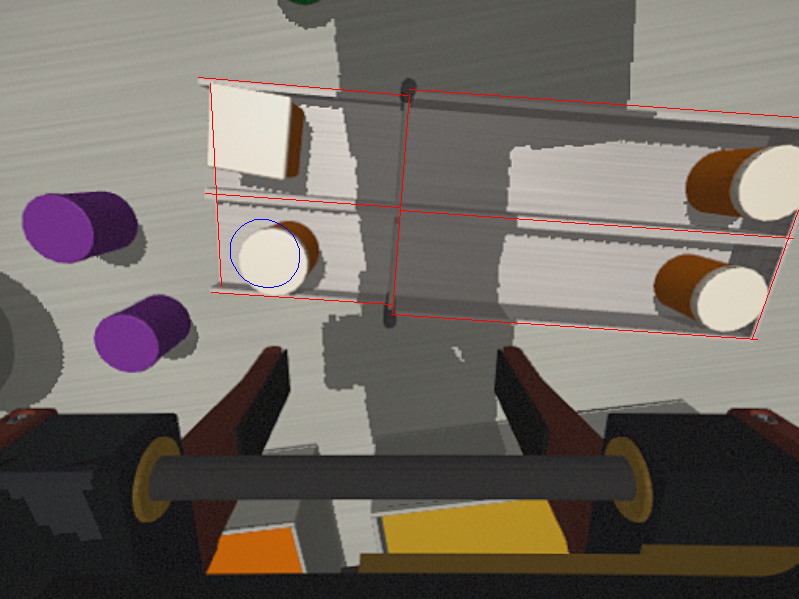

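View pics/ov0.png

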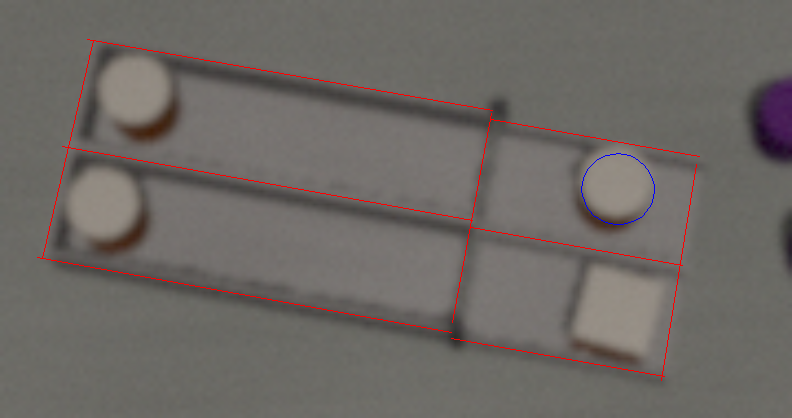

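The rack fit gives yaw −12.2° and origin ≈(0.565,−0.015). The far-lane pot is at rack (0.042,−0.089), z≈0.06, which agrees with the text. The overlays agree to about 3 mm, so I'll hover above the pot with the jaws along the lane and check the view.

```bash
cat >> h.py <<'E'
P=np.load("rack.npy"); Q=quat(P[2]+np.pi/2)
def w(x,y,z):
    c,s=np.cos(P[2]),np.sin(P[2]); return [P[0]+x*c-y*s,P[1]+x*s+y*c,z]
def snap(n,cam="wrist"):
    im=read_camera(cam); cv2.imwrite(f"pics/{n}.png",cv2.resize(im[:,:,::-1],None,fx=1.56,fy=1.56,interpolation=cv2.INTER_CUBIC))
E
python3 - <<'E'
from h import *
move_pose(w(.038,-.089,.10),Q); wait(.3); snap("hov"); snap("hovs","scene"); print(get_time(),get_tcp_pos(),w(.038,-.089,.10),get_ft_force())
for y in(-.089,0,.14): print(inverse_kinematics(w(.036,y,.018),Q))
E
```

```text
6.6833 [ 0.58393682 -0.10988186  0.10099736] [np.float64(0.5832462851177177), np.float64(-0.10958855891848035), 0.1] [-0.41492539  0.31964429 -0.21289616]
[-2.05755388e-01  6.67747005e-01  1.79850901e+00 -4.44089210e-16
  6.75336642e-01 -1.56285010e+00]
[-5.67700092e-02  6.76449112e-01  1.77736920e+00 -4.44089210e-16
  6.87774340e-01 -1.41386472e+00]
[ 1.61428767e-01  7.15597703e-01  1.68372827e+00 -4.44089210e-16
  7.42266682e-01 -1.19566595e+00]
```

View pics/hov.png

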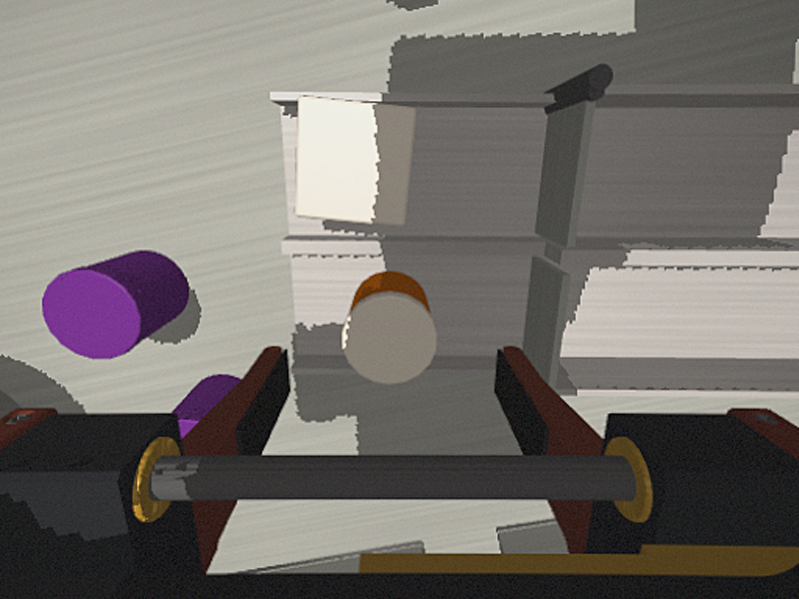

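View pics/hovs.png

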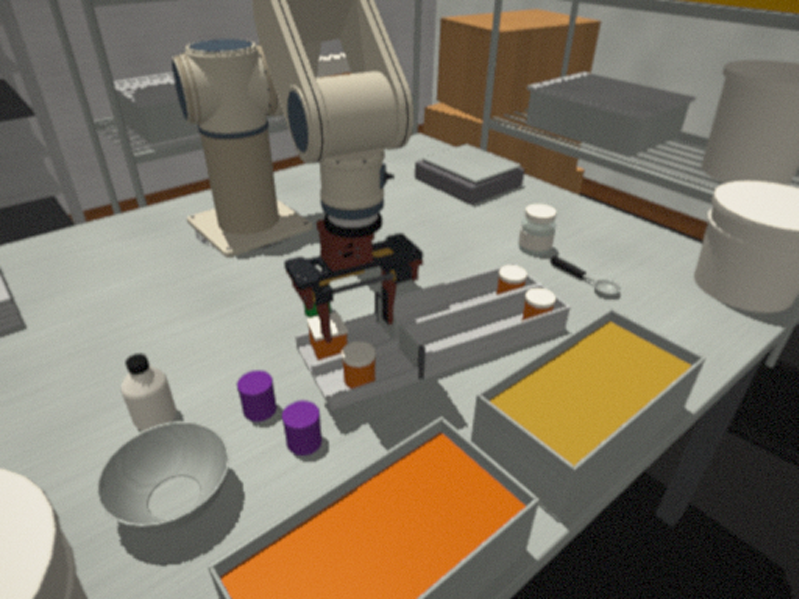

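The lid, at (390,338), is centred between the pads at (288…497), and the lane runs parallel to the jaw axis. I'll descend and take a check photo, then push.

```bash
python3 - <<'E'
from h import *
T=camT("wrist",toolT()); v=atz("wrist",(np.array([390,338])+.5)/1.56-.5,.062,T)
c,s=np.cos(P[2]),np.sin(P[2]); d=v[:2]-P[:2]; print("lid rack",d[0]*c+d[1]*s,-d[0]*s+d[1]*c)
print(movel(w(.038,-.089,.018),v=.08,until_force=6)); wait(.2)
print(get_time(),get_tcp_pos(),get_ft_force(),get_grip_width()); snap("down"); snap("downs","scene")
E
```

```text
lid rack 0.039974901900913885 -0.08934741240636679
False
8.0583 [ 0.58360696 -0.10967069  0.01853291] [0.42760086 0.74401818 0.66239449] 1.0029643772585346
```

View pics/down.png

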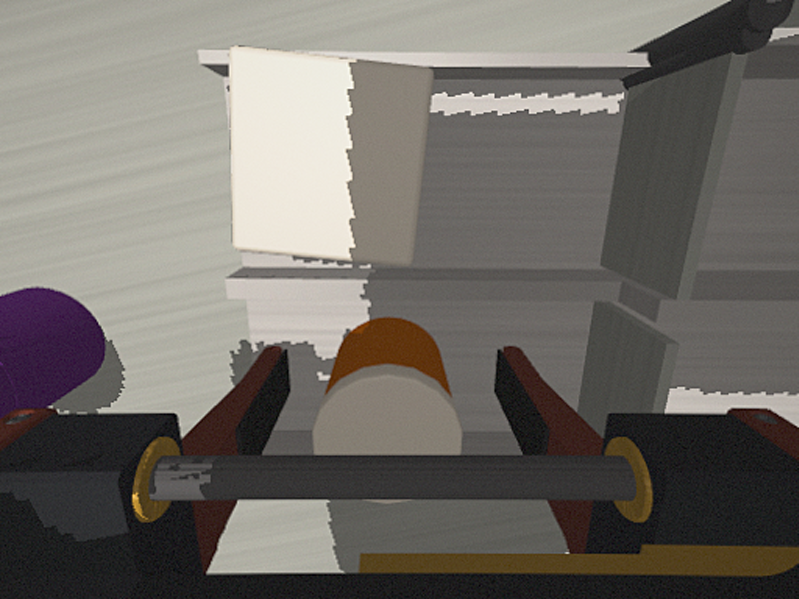

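View pics/downs.png

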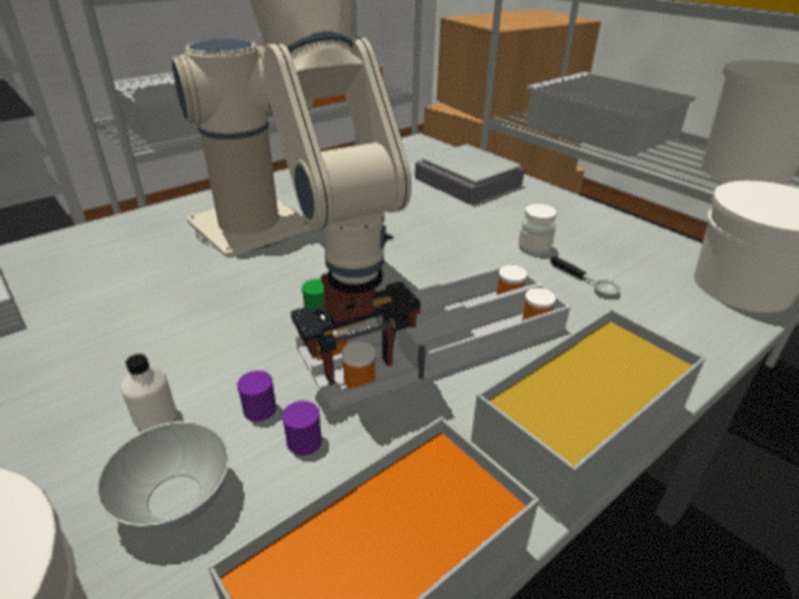

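The fingers straddle the pot in the lane, and the lead finger is short of the flap. First push.

```bash
python3 - <<'E'
from h import *
for y in(-.072,-.05,-.03):
    print(y,movel(w(.038,y,.018),v=.05,until_force=8),get_ft_force().round(2),get_tcp_pos().round(4))
wait(.1);snap("p1"); snap("p1s","scene"); print(get_time())
E
```

```text
-0.072 False [0.84 0.15 0.14] [ 0.5869 -0.0925  0.018 ]
-0.05 False [-0.13 -0.3   0.36] [ 0.5914 -0.0712  0.018 ]
-0.03 False [-1.   -1.32 -0.8 ] [ 0.5956 -0.0515  0.0179]
9.9917
```

View pics/p1.png

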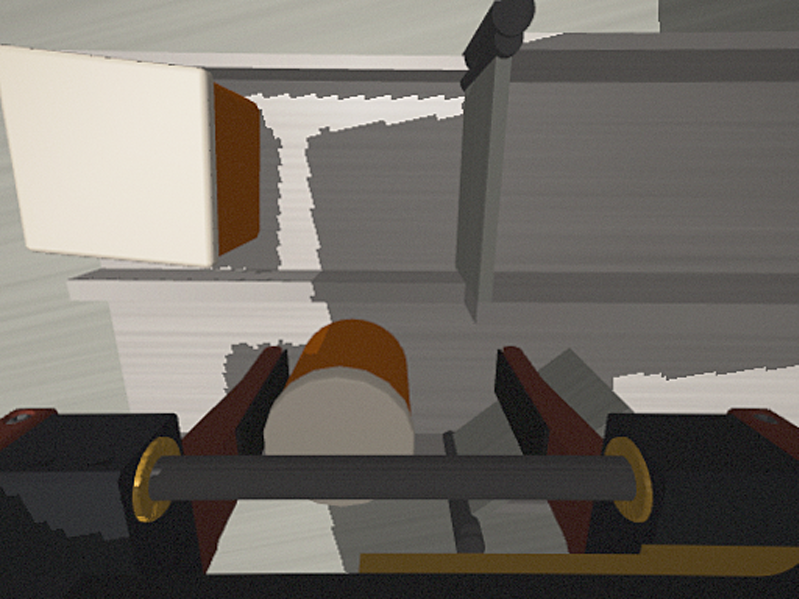

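View pics/p1s.png

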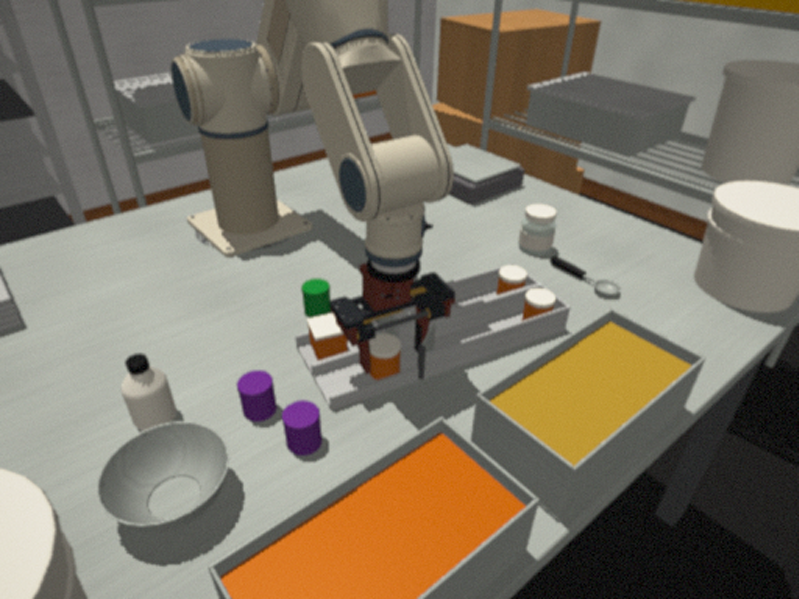

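The flap is held open at about 45° by the lead finger. The pot rests on the trailing pad short of the flap, and the other flap is shut. I'll continue through.

```bash
python3 - <<'E'
from h import *
for x,y in((.037,0),(.036,.03),(.035,.06)):
    r=movel(w(x,y,.018),v=.06,until_force=8); print(y,r,get_ft_force().round(2),get_tcp_pos().round(4))
    if r: break
snap("p2"); print(get_time())
E
```

```text
0 False [-0.17 -0.67  1.07] [ 0.6011 -0.0219  0.018 ]
0.03 False [ 0.69 -0.66  0.27] [0.6067 0.0075 0.018 ]
0.06 False [-0.29 -0.38 -0.55] [0.6119 0.0371 0.018 ]
11.9917
```

View pics/p2.png

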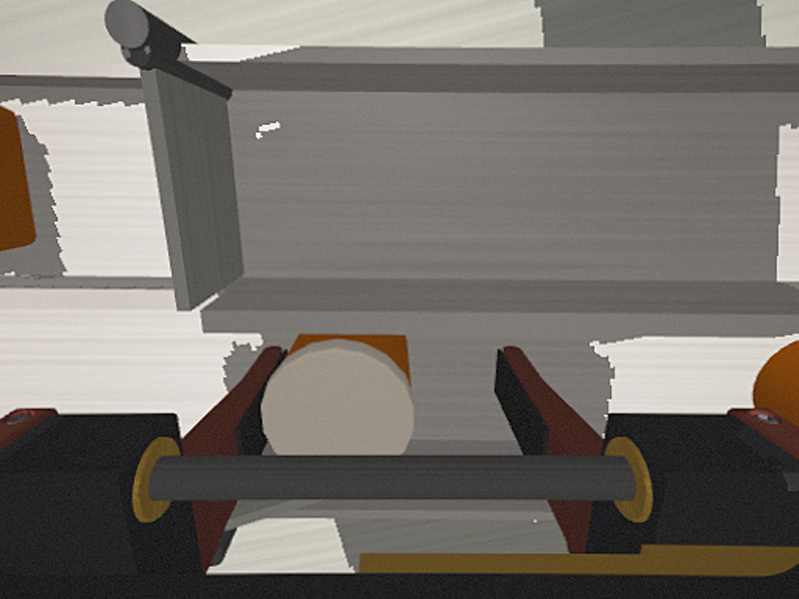

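The pot is in the store side, nudged against the divider, and upright. I'll continue to the end position, back off 5 mm and take a photo before lifting.

```bash
python3 - <<'E'
from h import *
for x,y in((.034,.10),(.034,.143),(.034,.137)):
    r=movel(w(x,y,.018),v=.06,until_force=8); print(y,r,get_ft_force().round(2),get_tcp_pos().round(4))
    if r: break
wait(.2); snap("p3"); snap("p3s","scene"); print(get_time())
E
```

```text
0.1 False [-0.99 -0.42  0.03] [0.6192 0.0761 0.0179]
0.143 False [ 0.42 -0.41 -0.07] [0.6284 0.118  0.018 ]
0.137 False [-0.32 -0.29  0.26] [0.6271 0.1113 0.018 ]
14.225
```

View pics/p3.png

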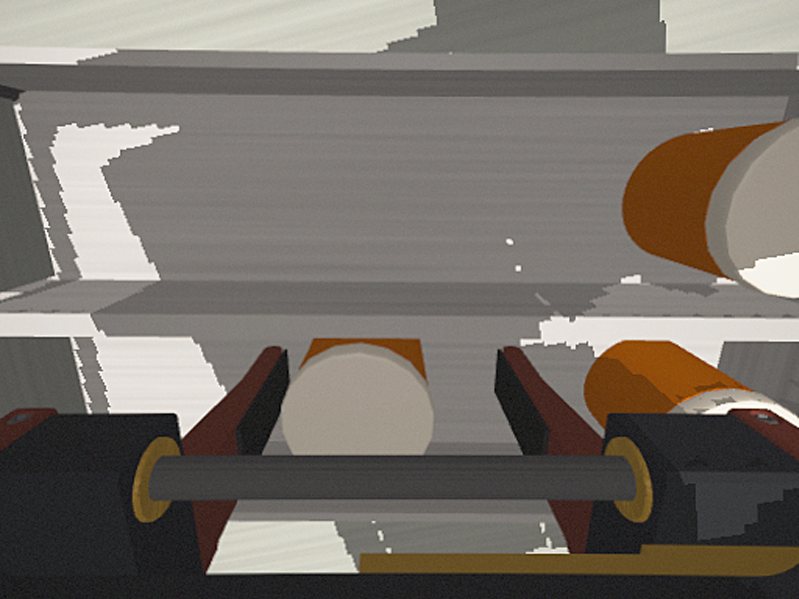

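View pics/p3s.png

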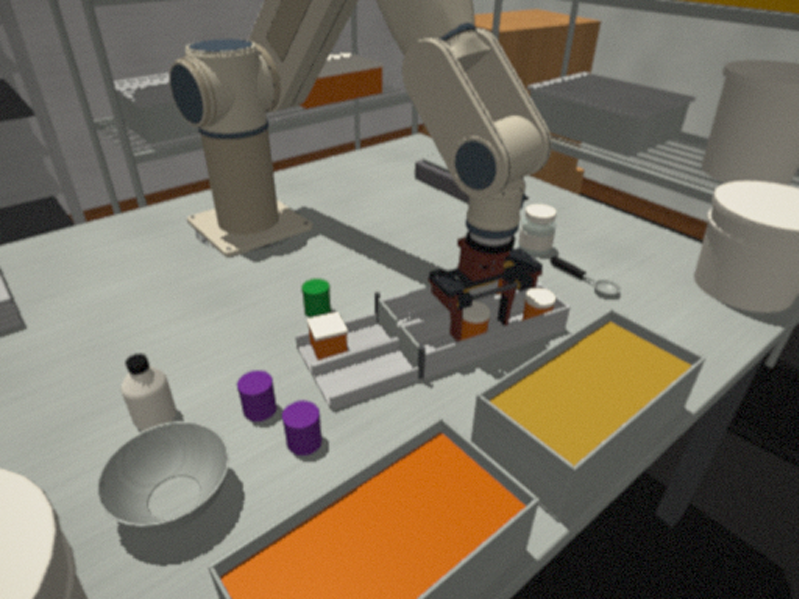

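The pot is free of both pads, stock_far is clear of the lead finger, and the flap has already shut. I'll lift and check.

```bash
python3 - <<'E'
from h import *
movel(w(.034,.137,.22),v=.12); movel(w(.06,.10,.22)); wait(.3)
np.save("wf.npy",toolT()); snap("f"); snap("fs","scene"); print(get_time(),get_ft_force())
E
```

```text
16.9083 [0.2836988  0.21936601 0.29017484]
```

View pics/f.png

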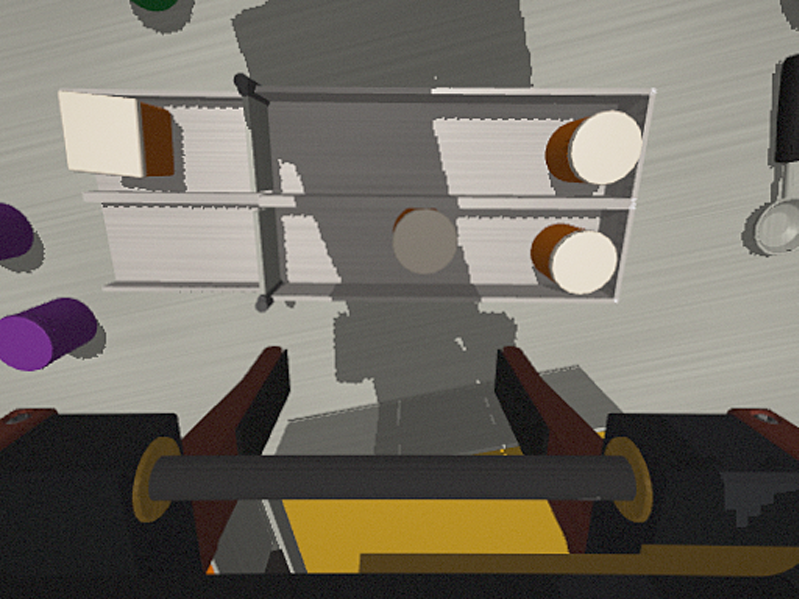

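View pics/fs.png

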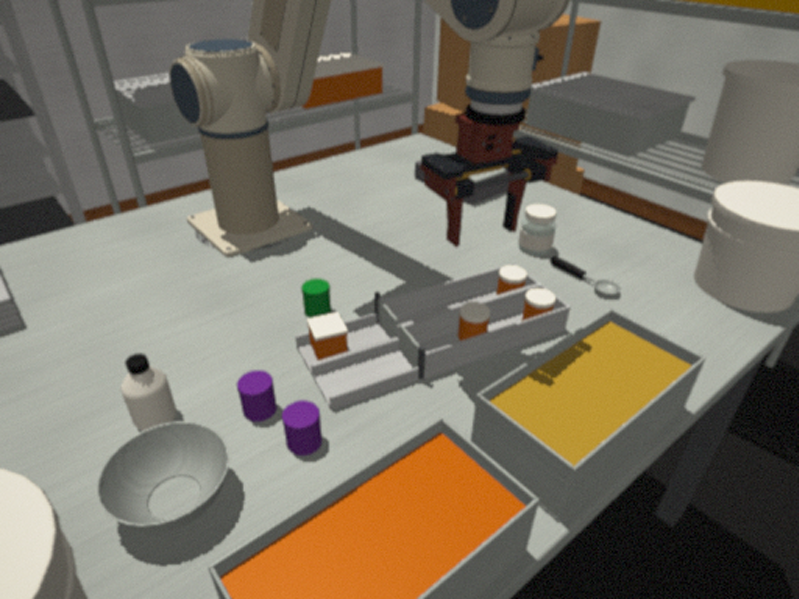

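```bash
python3 - <<'E'
from h import *
T=camT("wrist",toolT()); c,s=np.cos(P[2]),np.sin(P[2])
for n,px in(("pot",(425,241)),("stockF",(584,261))):
    v=atz("wrist",(np.array(px)+.5)/1.56-.5,.062,T); d=v[:2]-P[:2]; print(n,d[0]*c+d[1]*s,-d[0]*s+d[1]*c)
job_done(); print(get_time())
E
```

```text
pot 0.029937521994438197 0.12653680951445084
stockF 0.04537998967716305 0.24972775128963637
the job is handed in; nothing more can be done
the job is handed in; nothing more can be done
```

The pot is in the store side of the far lane and the flap has shut behind it. I handed the job in at about 17 s of the 40 s allowed; no verdict is reported.

**What I did:** I found the rack and pot from two wrist-camera views and cross-checked them against the top camera. With the jaws held open along the lane, the leading finger pushed the far flap open to about 45° while the pot was still about 50 mm short of it. The trailing finger then slid the pot through. I backed off about 6 mm and lifted straight out.

**Last checks, from the pictures:**
- **Pot:** its centre measures about 127 mm past the flap line (90–200 allowed), upright and resting near the divider.
- **Flaps:** both look shut.
- **Stored far pot:** it measured 248 mm before and 250 mm after, which is within measuring error.
- **Everything else:** the tub and the other loose things in view look where they were. I judged these by eye and did not measure them.
- **Force:** tool force readings between moves stayed below about 2 N.

**Where measurements disagreed:**
- The top camera put the rack about 3 mm off the wrist-camera fit.
- The rack's width measured about 2.5% under the 160 mm given.

Both were within the margins I used.

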